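# Hold a top-heavy brake disc at the index through a rubber coupling

### The arm

A 6-joint arm with a two-finger parallel gripper is mounted at the origin on the work surface. World frame = base frame: x ahead of the robot, y to its left, z up, the work surface at z = 0. Lengths are in m, angles in rad, forces in N, time in s.
With the tool pointing down it reaches from about 0.275 to 0.775 m from the base axis. Payload 14.6 kg.
Tool frame: the origin (TCP) lies midway between the tips of the shut fingers; the grasp point (between the pads) lies 19 mm behind it; z points along the fingers, y is the line along which they close (so a half turn about z gives the same grasp; the last joint's range is limited). The gripper opens to 85 mm and grips with 20 to 120 N. Pads are 22 mm wide; open, the fingers measure 114 mm over their backs; the gripper's body (76 mm by 85 mm) begins 54 mm behind the grasp point. The pads swing forward as they close: fully open they stand 13 mm farther back than shut.
Start: joints at [1.071, 0.263, -0.048, 1.259, 0, 1.415], TCP at [0.177, 0.494, 0.231] pointing down, gripper open.
Joint ranges: [-2.65, 2.65], [-0.89, 1.7], [-1.18, 1.37], [-2.13, 2.11], [-1.35, 1.29], [-3.14, 3.14]. Speed limits (rad/s): [1.89, 1.89, 2.57, 2.79, 3.14, 3.14].

### API

Orientations are given as [roll, pitch, yaw] about the fixed x, y, z axes, in that order (R = Rz(yaw) Ry(pitch) Rx(roll)).
In Python, from station import * gives the robot as it stands.
- The arm moves only by the shell command python3 -m handwheel 'ROWS'. ROWS is JSON, a list of rows, each a list of 3 entries, a list of its own where there are three numbers: the shift along the tool's x, y, z normalised to -1 to 1, where 1 is 25 cm, then the turn about the tool's z normalised to -1 to 1, where 1 is 180 degrees, then the finger opening in mm, from 0 to 85.4. A call has 1 to 5 rows; each row shifts and turns the commanded pose from where the row before left it, along the tool's axes as they then stand; what a row does not reach is not made up. A row lasts 1/8 s, in which the tool goes at most 62.5 mm and 10.7 degrees, less where a joint would pass 70% of its speed; a pose out of reach is approached as far as the arm can. A call with a number of a shift or a turn outside -1 to 1 is refused whole. A call with a gripper value outside its range is refused whole. The fingers move at their own pace and stop on an object; the grip force is fixed at half the most. Time passes only in rows, so rows that do not move let the fingers close. It gives the time, the measured TCP pose, the force, the opening and the grip force at its end, in the units of the state.
- get_obs(): the state, without advancing time (a new reading comes with each control period).
- grab_frame(name): name is "scene" or "top"; returns a dict with "pixels" (400x640x3 uint8, blue, green, red), "fx", "fy", "cx", "cy" (pixels), "D" ([k1, k2, p1, p2, k3] as OpenCV has them; the pictures are not rectified), "view" (4x4, takes a point from world to camera coordinates). Camera axes: x right, y down, z forward; pixel columns grow to the right and rows downward; lengths in m; the calibration is good to about 2 mm. A picture is of the moment at which its call begins. There is no depth.
- job_done(): hands the job in; it is judged then, once.
The state is a dict: "t": time; "qpos": joint angles; "joint_vel": joint speeds; "joint_torque": joint torques, N m; "ee_pos": TCP position; "ee_rot": TCP orientation; "force": force on the tool from outside, world axes, zero at the start; "moment": the same for the moment, N m; "finger_gap": opening from 0.0 (shut) to 1.0 (fully open); "finger_force": force on a finger pad.
Only numpy, scipy, OpenCV 4.12 (cv2) and the standard library are available. Lean on these libraries where they do the work, as an engineer would, in place of code of your own. Each camera call takes 0.05 s, during which the arm holds its last target. There are 200 camera calls.

### The job

On the coupling check stand a top-heavy brake disc is turned by the hand lever only through a soft rubber coupling, so it tends to swing over. Working by the lever's handle alone, bring the pointed nose of the disc's steel block under the tip of the index finger and keep it there for 5 seconds, then lower the disc gently back onto the rubber stop it started from, without letting it slam on either stop, and let go of the lever. Do not touch the disc or what is bolted on it, and leave the index finger and the other things on the bench where they are.

Things in the scene. Friction and masses are not known exactly. Their poses are not given: they have to be found in the camera images.
- stand: Fixed grey bench stand: base 200 x 260 x 20 mm and bearing pedestal. Origin on the bench surface below the shaft. The shaft runs along the stand's x axis 160 mm above the origin; x points away from the robot (turned up to 0.3 rad), y left, z up. Lever on the -x side, disc on the +x side (plate at x 40 to 60 mm). The disc, lever and index are mounted on it
- disc: Steel brake disc, 220 mm diameter, 20 mm thick, 6 kg, on the shaft in low-friction bearings; origin on the shaft axis at the stand's x = 0, turns with joint rotor. All that turns with the disc has about 0.039 kg m2 about the shaft. Must not be touched
- block: Dark steel block 26 x 36 x 50 mm, nominally 0.25 kg (really 0.8 to 1.2 times that), bolted on the disc's +x face, centre 80 mm from the shaft, with a pointed nose on its outer end. It makes the disc top-heavy: it pulls the lean further over with nominally 0.196 N m times the sine of the lean. Origin on the shaft axis. Must not be touched
- clip_l: Aluminium balance clip 12 x 12 x 30 mm, nominally 30 g (real 0.5 to 1.5 times), on the disc's face 100 mm from the shaft on the +y side. Unequal clips shift the balance by up to 0.03 N m either way. Origin on the shaft axis. Must not be touched
- clip_r: The same on the -y side, nominally 30 g (real 0.5 to 1.5 times). Origin on the shaft axis. Must not be touched
- rotor (a joint): Lean of the disc in rad: 0 with the block straight up, positive when the block leans to the stand's +y (robot's left). Rubber stops at -0.35 and +0.35; it starts at rest on the +0.35 stop. Bearing drag about 0.006 N m s/rad, friction 0.001 N m
- lever (a joint): Turn of the hand lever relative to the disc, rad, same sense as rotor; lever's lean from vertical = rotor + lever. 0 = rubber relaxed, stops at +-1.3. The rubber pulls disc and lever together with 0.09 N m/rad and 0.012 N m s/rad (nominal). The lever is light and counterbalanced: let go, it lines up with the block. With the lever held still the disc falls to a stop, time constant about 0.6 s
- handle (a point): Centre of the lever's grip: black round peg, 22 mm diameter, 66 mm long, along the stand's x axis, 100 mm from the shaft axis and at the stand's x = -100 mm; to be pinched from above across its diameter (fingers closing along the stand's y). The lever's flat bar begins 36 mm further to +x. Moves on a circle of 100 mm radius about the shaft; axes turn with the lever
- nose (a point): Tip of the block's pointed nose, 125 mm from the shaft axis; axes turn with the disc (z outwards from the shaft)
- index_tip (a point): Tip of the aluminium index finger that points inwards over the disc's rim, 132 mm from the shaft axis, above the nose's path; axes turn with the index (z outwards from the shaft, y along the rim)
- index (a joint): Lean of the index finger in rad, same sense as rotor: the disc's reading is right when rotor equals this value (tolerance 0.1 rad). Somewhere from -0.1 to 0.1; a stiff friction arm that stays where it is
- spray_can: Bystander: upright spray can 66 mm diameter, 200 mm high, origin at its underside
- wrench: Bystander: steel wrench lying on the bench, origin at its middle underside
- screwdriver: Bystander: screwdriver lying on the bench, origin at its middle underside
- bushing: Bystander: black rubber bushing 60 mm diameter, 40 mm high, beside the stand, origin at its underside
- socket: Bystander: steel socket 32 mm diameter, 40 mm high, beside the stand, origin at its underside
- ball_joint: Bystander: dark steel ball joint 60 mm diameter, 70 mm high, standing on its foot, origin at its underside

How it is judged:
On the way:
1. the block's nose is kept under the index finger (within 12.5 mm, 0.1 rad) for 5 s without a break (y of nose in the frame of index_tip between -0.0125 and 0.0125 m), for 5 s.
At the end, for the whole second after the job is handed in: The disc rests on its +0.35 rad stop (lean over 0.33 rad) at rest, and the lever is let go and stands in line with the block (within 0.1 rad of relaxed), still (value of joint rotor above 0.33 rad and angular speed of disc below 0.05 rad/s and velocity of joint lever between -0.2 and 0.2 rad/s and value of joint lever between -0.1 and 0.1 rad); the robot touches nothing.
It fails at once if the disc slams on a stop (arrives faster than 0.35 rad/s) ((value of joint rotor above 0.32 rad and velocity of joint rotor above 0.35 rad/s) or (value of joint rotor below -0.32 rad and velocity of joint rotor below -0.35 rad/s)).
It fails at once if the robot touches the disc, its block or its clips (contact force between any of the fingers, the arm and disc above 0.5 N or contact force between any of the fingers, the arm and block above 0.5 N or contact force between any of the fingers, the arm and clip_l above 0.5 N or contact force between any of the fingers, the arm and clip_r above 0.5 N).
It fails at once if the index finger is shifted (over 8 mm) (distance of index_tip from where it was at the start of the episode above 0.008 m).
It fails at once if a bystander is moved over 30 mm (distance of any of spray_can, wrench, screwdriver, bushing, socket, ball_joint from where it was at the start of the episode above 0.03 m).
It also fails if it takes over 61 s, if anything falls off the work surface, if the arm or the gripper's body presses on something with over 40 N, if the wrist force passes 120 N, or if a joint passes its speed limit or range.

## Working session

There is one attempt and no reset: what is moved stays moved. The work goes in short steps, Python scripts to look and compute and a shell command to move; the robot and the scene stay as the last step left them, time stands still between calls to the robot, and variables do not carry over. Pictures are saved under pics/ and viewed, at most 10 in all, crops included, and the job is handed in when it is done.

```bash
ls; mkdir -p pics
python3 - <<'E'
from station import *
import cv2,numpy as np
o=get_obs();print(o)
for n in("scene","top"):
    f=grab_frame(n);cv2.imwrite(f"pics/{n}0.png",f["pixels"]);print({k:np.round(v,4).tolist() for k,v in f.items() if k!="pixels"})
E
```

```text
pics
{'t': 0.0, 'qpos': array([ 1.07066523e+00,  2.63538336e-01, -4.89124333e-02,  1.25937173e+00,
        3.86257061e-06,  1.41550911e+00]), 'joint_vel': array([-8.98447320e-04, -1.65147189e-03, -2.25117359e-03,  3.96522778e-04,
       -1.79336063e-05,  6.51539798e-05]), 'joint_torque': array([-1.33554222e-03, -6.37624812e+01,  3.84561110e+01,  1.41257656e-02,
       -1.18396292e-04, -2.76925896e-07]), 'ee_pos': array([0.17735228, 0.49387106, 0.23082609]), 'ee_rot': array([-3.14057943e+00, -1.62527908e-04,  2.79674869e+00]), 'force': array([-0.36930495, -0.14645052, -0.10206942]), 'moment': array([-0.02060945, -0.03793927,  0.01213536]), 'finger_force': 0.0, 'finger_gap': 0.9993369957888999}
{'fx': 433.4131, 'fy': 433.4131, 'cx': 318.568, 'cy': 201.934, 'D': [0.0066, 0.0, 0.0, 0.0, 0.0], 'view': [[-0.7042, 0.7098, -0.014, 0.3933], [0.6093, 0.5941, -0.5252, -0.2567], [-0.3645, -0.3783, -0.8509, 1.4407], [0.0, 0.0, 0.0, 1.0]]}
{'fx': 434.0175, 'fy': 434.0175, 'cx': 319.4063, 'cy': 195.8934, 'D': [-0.0896, 0.0, 0.0, 0.0, 0.0], 'view': [[0.0102, -0.9999, 0.0071, 0.0157], [-0.9891, -0.0111, -0.147, 0.5976], [0.1471, -0.0055, -0.9891, 1.2781], [0.0, 0.0, 0.0, 1.0]]}
```

View pics/scene0.png

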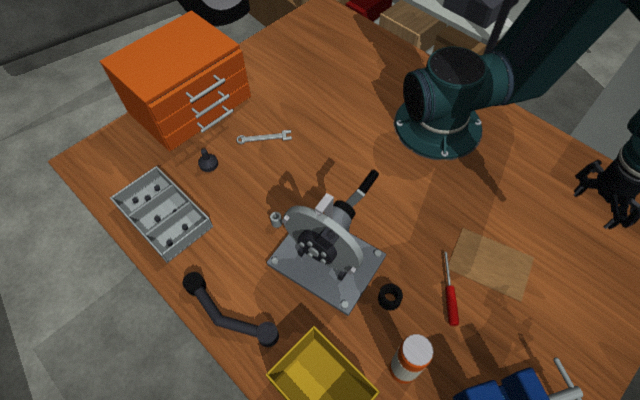

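View pics/top0.png

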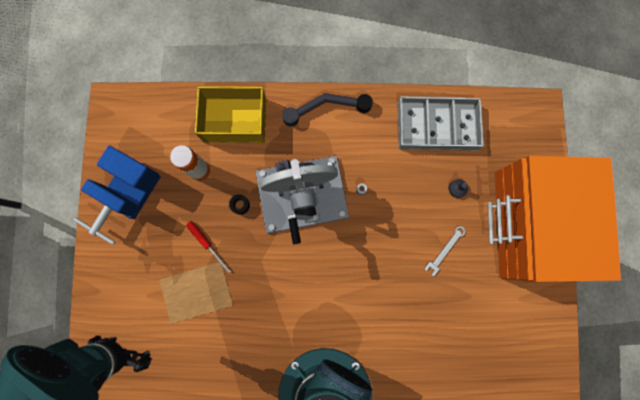

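The stand is at about (302,193) in top and (325,250) in scene. The black handle is at (294,230) in top and (369,181) in scene. I'll zoom in on the stand.

Run:
```python
import cv2,numpy as np
a=cv2.imread("pics/top0.png")[145:250,245:365];b=cv2.imread("pics/scene0.png")[160:320,255:400]
a=cv2.resize(a,None,fx=5,fy=5,interpolation=2);b=cv2.resize(b,None,fx=3.7,fy=3.7,interpolation=2)
cv2.imwrite("pics/ta.png",a);cv2.imwrite("pics/sb.png",b)
```

```text
(no output)
```

View pics/ta.png

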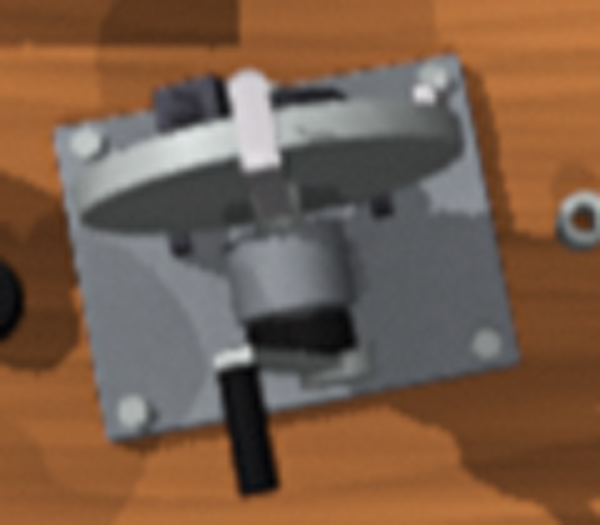

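View pics/sb.png

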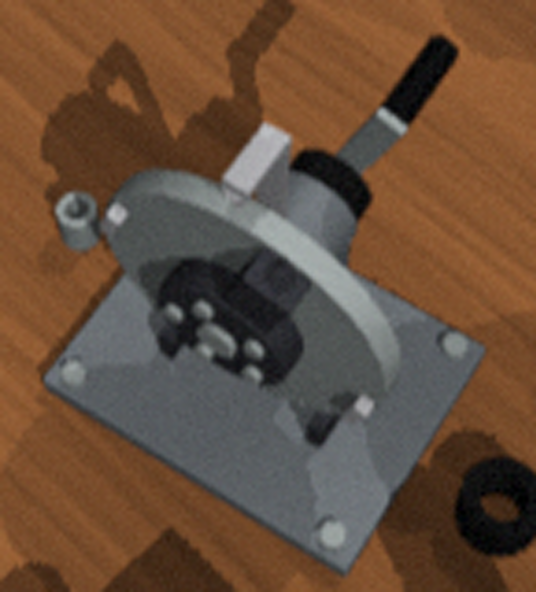

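Both crops show the stand base corners and the handle peg clearly. In the top crop the peg runs (240,368)–(258,490). In the scene crop the clips show as bright squares at (365,405) and (118,214). Next I'll work out the stand pose and the handle position.

```bash
cat > geo.py <<'E'
import cv2,numpy as np
from station import *
def K(f): return np.array([[f["fx"],0,f["cx"]],[0,f["fy"],f["cy"]],[0,0,1.]])
def ray(f,uv):
    V=np.array(f["view"]);n=cv2.undistortPoints(np.float64(uv).reshape(-1,1,2),K(f),np.array(f["D"],float))[:,0]
    d=np.c_[n,np.ones(len(n))]@V[:3,:3]
    return -V[:3,:3].T@V[:3,3],d
def onplane(f,uv,p0,n):
    o,d=ray(f,uv);return o+d*(((np.asarray(p0)-o)@n)/(d@n))[:,None]
def proj(f,P):
    V=np.array(f["view"]);return cv2.projectPoints(np.float64(P).reshape(-1,3),cv2.Rodrigues(V[:3,:3])[0],V[:3,3],K(f),np.array(f["D"],float))[0][:,0]
def tri(fs,uvs):
    A=np.zeros((3,3));b=np.zeros(3)
    for f,uv in zip(fs,uvs):
        o,d=ray(f,[uv]);d=d[0]/np.linalg.norm(d[0]);M=np.eye(3)-np.outer(d,d);A+=M;b+=M@o
    return np.linalg.solve(A,b)
E
python3 - <<'E'
from geo import *
np.set_printoptions(precision=4,suppress=True)
T=grab_frame("top");S=grab_frame("scene")
tc=np.array([[55,130],[460,57],[520,358],[112,440]])/5.+[245,145]
sc=np.array([[45,378],[345,570],[485,348]])/3.7+[255,160]
z=np.array([0,0,1.])
a=onplane(T,tc,[0,0,.02],z);b=onplane(S,sc,[0,0,.02],z);print(a,"\n",b)
print("sides",[np.linalg.norm(a[i]-a[i-1]) for i in range(4)],"centre",a.mean(0))
hd=tri([T,S],[np.array([249,429])/5+[245,145],np.array([420,80])/3.7+[255,160]]);print("handle",hd)
# pose: centre, yaw
ex=(a[0]+a[1]-a[2]-a[3])[:2];ey=(a[0]+a[3]-a[1]-a[2])[:2]
yaw=(np.arctan2(ex[1],ex[0])+np.arctan2(-ey[0],ey[1]))/2;print("yaw",yaw)
c=a.mean(0)[:2];R=np.array([[np.cos(yaw),-np.sin(yaw)],[np.sin(yaw),np.cos(yaw)]])
def W(p):return np.r_[c+R@p[:2],p[2]]
print("handle in stand",R.T@(hd[:2]-c),hd[2]," expected y,z",.1*np.sin(.35),.16+.1*np.cos(.35))
def cyl(x,r,t):return W([x,r*np.sin(t),.16+r*np.cos(t)])
for nm,p in dict(handle=cyl(-.1,.1,.35),nose=cyl(.073,.125,.35),blk=cyl(.073,.08,.35),cl=cyl(.066,.1,.35+np.pi/2),cr=cyl(.066,.1,.35-np.pi/2),shaft60=cyl(.06,0,0),tip0=cyl(.073,.132,0),rim=cyl(.05,.11,0)).items():
    print(nm,p,"top",(proj(T,p)[0]-[245,145])*5,"scene",(proj(S,p)[0]-[255,160])*3.7)
E
```

```text
[[ 0.6776  0.2215  0.02  ]
 [ 0.7273 -0.0321  0.02  ]
 [ 0.5374 -0.0699  0.02  ]
 [ 0.4841  0.1804  0.02  ]] 
 [[ 0.7293 -0.0252  0.02  ]
 [ 0.6804  0.2264  0.02  ]
 [ 0.4874  0.1876  0.02  ]]
sides [np.float64(0.19778399143356903), np.float64(0.2584067584127096), np.float64(0.1936143456705325), np.float64(0.2558742153315575)] centre [0.6066 0.075  0.02  ]
handle [0.4755 0.086  0.2517]
yaw 0.20242989893825933
handle in stand [-0.1262  0.0372] 0.25170882419334867  expected y,z 0.03428978074554514 0.25393727128473786
handle [0.5017 0.0884 0.2539] top [242.3874 378.6148] scene [392.997  104.6042]
nose [0.6695 0.1316 0.2774] top [161.4479  44.2965] scene [255.2762 302.6028]
blk [0.6726 0.1165 0.2351] top [197.2993  58.2849] scene [233.6452 321.7901]
cl [0.6524 0.1803 0.1257] top [ 99.7672 136.2287] scene [328.9905 438.9984]
cr [ 0.6901 -0.0038  0.1943] top [423.0759  47.1471] scene [ 81.7457 248.2711]
shaft60 [0.6654 0.087  0.16  ] top [259.182  102.9943] scene [210.702  336.5565]
tip0 [0.6781 0.0896 0.292 ] top [242.8385  21.426 ] scene [191.7719 254.4047]
rim [0.6556 0.085  0.27  ] top [253.2344  75.286 ] scene [215.0935 242.9786]
```

The base measures 258 x 196 mm against 260 x 200. The handle is at (0.4755, 0.086, 0.252), and its y and z match the +0.35 lean to within 3 mm. In x it sits 26 mm off, and both clips shift by the same amount, so the stand origin is offset from the base centre. The next move raises the tool, turns it to the stand's yaw and heads for the handle.

```bash
python3 -m handwheel '[[[0,0,-0.13],-0.058,85],[[0,0,-0.13],-0.058,85],[[0,0,-0.13],-0.058,85],[[-0.09,-0.2,0],0,85],[[-0.09,-0.2,0],0,85]]' && python3 -m handwheel '[[[-0.09,-0.2,0],0,85],[[-0.09,-0.2,0],0,85],[[-0.09,-0.2,0],0,85],[[-0.09,-0.2,0],0,85],[[-0.09,-0.2,0],0,85]]'
```

```text
t: 0.82
ee_pos: [0.2421, 0.4044, 0.3288]
ee_rot: [3.141, 0.0, -2.938]
force: [0.5, -0.4, 0.4]
finger_gap: 0.995
finger_force: 0.0
t: 1.45
ee_pos: [0.4027, 0.1811, 0.3288]
ee_rot: [3.142, 0.0, -2.94]
force: [0.7, 1.5, 0.4]
finger_gap: 0.996
finger_force: 0.0
```

```bash
cat >> geo.py <<'E'
YAW=0.2024
R=np.array([[np.cos(YAW),-np.sin(YAW)],[np.sin(YAW),np.cos(YAW)]])
HD=np.array([.4755,.086,.2517])
C=HD[:2]-R@[-.1,.0343]
def W(p):return np.r_[C+R@np.asarray(p[:2]),p[2]]
def cyl(x,r,t):return W([x,r*np.sin(t),.16+r*np.cos(t)])
E
python3 - <<'E'
from geo import *
np.set_printoptions(precision=4,suppress=True)
o=get_obs();d=HD-o["ee_pos"];print(o["ee_pos"],o["ee_rot"],"to handle, stand axes",R.T@d[:2],d[2],"C",C)
T=grab_frame("top");S=grab_frame("scene")
cv2.imwrite("pics/s1.png",cv2.resize(S["pixels"][180:300,250:390],None,fx=5,fy=5,interpolation=2))
print("t",get_obs()["t"])
for nm,p in dict(handle=cyl(-.1,.1,.35),nose=cyl(.073,.125,.35),cl=cyl(.066,.1,.35+np.pi/2),cr=cyl(.066,.1,.35-np.pi/2),tip0=cyl(.073,.132,0),rim=cyl(.05,.11,0)).items():
    print(nm,p,"top",(proj(T,p)[0]-[245,145])*5,"scene",(proj(S,p)[0]-[255,160])*3.7, proj(S,p)[0])
E
```

```text
[0.4027 0.1811 0.3288] [ 3.1415  0.0002 -2.9398] to handle, stand axes [ 0.0522 -0.1078] -0.07712233370929589 C [0.5804 0.0725]
t 1.55
handle [0.4755 0.086  0.2539] top [246.298  430.3937] scene [417.7214  77.6553] [367.8977 180.9879]
nose [0.6432 0.1292 0.2774] top [164.9611  94.7762] scene [284.1697 270.5448] [331.8026 233.1202]
cl [0.6261 0.1778 0.1257] top [102.6913 181.0586] scene [353.8855 409.1641] [350.6447 270.5849]
cr [ 0.6639 -0.0063  0.1943] top [427.2803  94.0201] scene [109.2145 220.3003] [284.5174 219.5406]
tip0 [0.6519 0.0872 0.292 ] top [246.7119  72.431 ] scene [221.3795 222.9073] [314.8323 220.2452]
rim [0.6293 0.0826 0.27  ] top [257.0961 125.6846] scene [243.5503 212.5593] [320.8244 217.4485]
```

View s1.

View pics/s1.png

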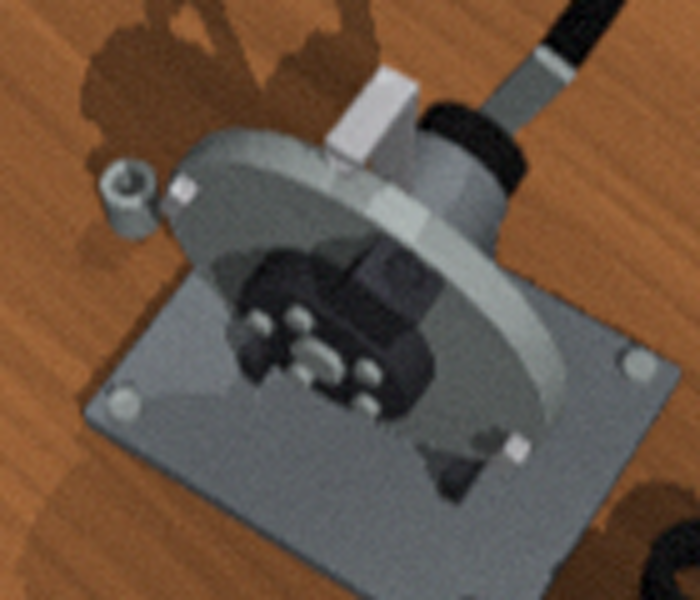

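The clips are small bright squares at about (286.6,217.8) and (353.4,269.8) px, and the index bar's near end is at about (319,211). I'll move over the handle and down around it, then measure the clips and the index.

```bash
python3 -m handwheel '[[[-0.105,-0.215,0],0,85],[[-0.105,-0.215,0],0,85],[[0,0,0.19],0,85],[[0,0,0.196],0,85],[[0,0,0],0,85]]'
cat >> geo.py <<'E'
def clips(S):
    "centroids of the two bright clip squares nearest to their track"
    g=S["pixels"].min(2).astype(np.float64);out=[]
    up=np.uint8(np.clip(g,0,255))
    for s,ref in((1,np.array([353.4,269.8])),(-1,np.array([286.6,217.8]))):
        off=ref-proj(S,cyl(.066,.1,.35+s*np.pi/2))[0]
        tr=np.array([proj(S,cyl(.066,.1,t+s*np.pi/2))[0]+off for t in np.linspace(-.4,.4,33)])
        n,lab,st,ce=cv2.connectedComponentsWithStats((up>150).astype(np.uint8))
        best=None
        for i in range(1,n):
            if 6<=st[i,4]<=60:
                d=np.hypot(*(tr-ce[i]).T).min()
                if d<3 and (best is None or d<best[0]): best=(d,i)
        if best is None: out.append(None);continue
        c=ce[best[1]];x0,y0=np.int32(c)-5;w=np.clip(g[y0:y0+11,x0:x0+11]-120,0,90)
        yy,xx=np.mgrid[y0:y0+11,x0:x0+11];m=np.hypot(xx-c[0],yy-c[1])<5;w=w*m
        out.append(np.array([(xx*w).sum(),(yy*w).sum()])/w.sum())
    return out
def lean(S):
    c=clips(S)
    if any(x is None for x in c): return None
    n=np.r_[R[:,0],0];P=onplane(S,c,cyl(.066,0,0),n);d=P[0]-P[1]
    return -np.arctan2(d[2],d[:2]@R[:,1]),np.linalg.norm(d),np.round(c,1).tolist()
E
python3 - <<'E'
from geo import *
np.set_printoptions(precision=4,suppress=True)
o=get_obs();print(o["ee_pos"],o["ee_rot"],o["t"]);d=HD-o["ee_pos"];print(R.T@d[:2],d[2])
T=grab_frame("top");S=grab_frame("scene");print(lean(S),lean(grab_frame("scene")))
for t,s in(([294.6,160.6],[319.2,211.4]),([297.2,178],[330.2,194.6])):
    P=tri([T,S],[t,s]);q=R.T@(P[:2]-C);print("index pt stand",q,P[2],"lean",np.arctan2(q[1],P[2]-.16),"r",np.hypot(q[1],P[2]-.16), "repro",proj(T,P),proj(S,P))
cv2.imwrite("pics/t2.png",np.vstack([cv2.resize(T["pixels"][150:250,250:350],(480,480),interpolation=2)]))
E
```

```text
t: 2.17
ee_pos: [0.4728, 0.0883, 0.2301]
ee_rot: [3.14, -0.006, -2.94]
force: [-0.8, -0.5, 1.8]
finger_gap: 0.995
finger_force: 0.0
[0.4728 0.0883 0.2301] [ 3.1404 -0.0056 -2.9396] 2.175
[ 0.0021 -0.0028] 0.021566998959392764
(np.float64(0.35588636634862775), np.float64(0.19998961461276638), [[353.0, 269.4], [286.1, 217.5]]) (np.float64(0.3556438935347767), np.float64(0.19996730697052506), [[353.0, 269.4], [286.1, 217.5]])
index pt stand [0.0629 0.002 ] 0.3173207865429154 lean 0.012553501529698701 r 0.15733318347982148 repro [[293.7792 161.2039]] [[318.0235 211.206 ]]
index pt stand [0.0185 0.0024] 0.32389843038082017 lean 0.014859163638231393 r 0.1639165260015652 repro [[296.802  178.2885]] [[329.6471 194.5132]]
```

View pics/t2.png

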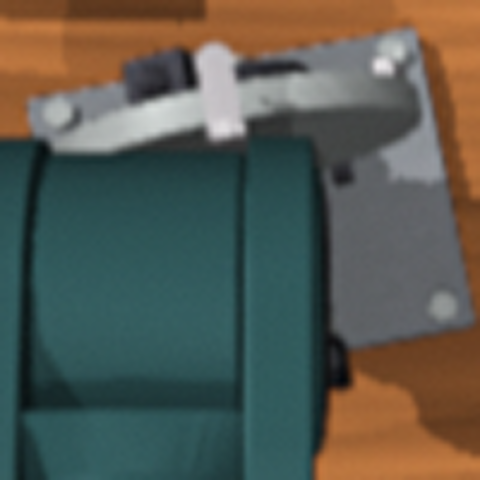

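The lean reads 0.356 against the expected 0.35, and the clips are 200.0 mm apart as they should be. The index lean comes out at about 0.013 rad, and the open fingers straddle the handle. I'll make a small y correction, then grip.

```bash
python3 -m handwheel '[[[0,-0.011,0],0,85],[[0,0,0],0,10],[[0,0,0],0,10],[[0,0,0],0,10],[[0,0,0],0,10]]'
cat > est.py <<'E'
import sys,json,os
from geo import *
from scipy.optimize import least_squares
J,KG,KC,BD,CD=.039,.196,.09,.006,.012
F="state.json"
o=get_obs();q=R.T@(o["ee_pos"][:2]-C);y,x,z=q[1],q[0],o["ee_pos"][2]
if not os.path.exists(F):  # anchor at the grasp: lever in line with the block
    S0=dict(yc=y-.1*np.sin(.353),zc=z-.1*np.cos(.353),xc=x,t=o["t"],L=.353,s=[.353,0,0.],P=np.diag([1e-4,1e-6,4e-4]).tolist())
    json.dump(S0,open(F,"w"))
m=json.load(open(F))
def Lof(y,z): return float(np.arctan2(y-m["yc"],z-m["zc"]))
def acc(s,L,Ld,stop=True):
    th,w,b=s;a=(KG*np.sin(th)+b+KC*(L-th)+CD*(Ld-w)-BD*w)/J
    return a
def step(s,L,Ld,dt):
    th,w,b=s;w=w+acc(s,L,Ld)*dt;th=th+w*dt
    if th>.352 and (w>0 or acc((th,w,b),L,Ld)>0): th,w=max(.352,min(th,.358)),0.
    if th<-.352 and w<0: th,w=-.352,0.
    return np.array([th,w,b])
s=np.array(m["s"]);P=np.array(m["P"]);t=m["t"];L0=m["L"]
def prop(s,P,L0,L1,T):
    n=max(1,int(round(T/.005)));dt=T/n
    for i in range(n):
        L=L0+(L1-L0)*(i+.5)/n;Ld=(L1-L0)/T
        A=np.array([[1,dt,0],[(KG*np.cos(s[0])-KC)/J*dt,1-(BD+CD)/J*dt,dt/J],[0,0,1]])
        s=step(s,L,Ld,dt);P=A@P@A.T+np.diag([0,4e-3,3e-5])*dt
    return s,P
# path of the lever since the last call: given as the rows' end points in argv[2]
L1=Lof(y,z);path=m.get("plan") if len(sys.argv)>2 and sys.argv[2]=="p" else None
if path and o["t"]-t>.01:
    n=int(sys.argv[3]);Lp=path[:n]
    for Lx in Lp: s,P=prop(s,P,L0,Lx,(o["t"]-t)/n);L0=Lx
    L0=L1
elif o["t"]>t: s,P=prop(s,P,L0,L1,o["t"]-t);L0=L1
t=o["t"];pr=s.copy();meas=[]
H=np.array([[1.,0,0]])
for k in range(int(m.get("np",2))):
    S=grab_frame("scene");r=lean(S)
    if r and abs(r[1]-.2)<.008:
        th=r[0]-.003;meas.append(round(th,3));K_=P@H.T/(P[0,0]+9e-6);s=s+K_[:,0]*(th-s[0]);P=(np.eye(3)-K_@H)@P
    t2=get_obs()["t"];s,P=prop(s,P,L1,L1,t2-t);t=t2
print("t %.2f L %.3f rel %.2f pred %.3f meas %s -> th %.3f w %.3f b %.4f sd %s"%(t,L1,L1-s[0],pr[0],meas,*s,np.round(np.sqrt(np.diag(P)),3)),"F",np.round(o["force"],1),"gap",round(o["finger_gap"],3))
m.update(t=t,L=L1,s=s.tolist(),P=P.tolist())
if len(sys.argv)>1 and sys.argv[1]!="-":
    tgt=float(sys.argv[1]);vmax=float(sys.argv[4]) if len(sys.argv)>4 else .25
    NR=20;KN=[1,2,3,4,5,8,12,20]
    def sim(u):
        Ls=np.interp(np.arange(1,NR+1),[0]+KN,np.r_[L1,u]);q=s.copy();l0=L1;out=[];ref=s[0]
        for Lx in Ls:
            for i in range(5): q=step(q,l0+(Lx-l0)*(i+.5)/5,(Lx-l0)/.125,.025)
            l0=Lx;ref+=np.clip(tgt-ref,-vmax*.125,vmax*.125);out.append((q[0],q[1],ref))
        return Ls,np.array(out)
    def cost(u):
        Ls,o_=sim(u);d=np.diff(np.r_[L1,Ls]);vr=np.gradient(o_[:,2],.125)
        return np.r_[(o_[:,0]-o_[:,2])*5,(o_[:,1]-vr)*1.5,d*.4,np.maximum(np.abs(d)-.3,0)*20,np.maximum(np.abs(Ls-o_[:,0])-1.15,0)*20,np.maximum(np.abs(Ls)-1.05,0)*20]
    u=least_squares(cost,np.full(len(KN),np.clip(s[0]-(KG*s[0]+s[2])/KC,-1.,1.)),diff_step=1e-3).x
    Ls,o_=sim(u);m["plan"]=Ls.tolist();pa=np.r_[y,z]
    print("plan L",np.round(Ls[:5],2),"th",np.round(o_[[1,3,5,8,12,16,19],0],3),"w",np.round(o_[[1,3,5,8,12],1],2))
    rows=[]
    for Lx in Ls[:5]:
        pt=np.array([m["yc"]+.1*np.sin(Lx),m["zc"]+.1*np.cos(Lx)]);d=(pt-pa)/.25;d[1]*=-1;d=np.round(d,3);pa=pa+d*[.25,-.25];rows.append(d.tolist())
    print("dy,dz rows",rows,"x drift",round((x-m["xc"])/.25,3))
json.dump(m,open(F,"w"))
E
python3 est.py - ; python3 est.py 0.013
```

```text
t: 2.95
ee_pos: [0.4755, 0.0854, 0.2325]
ee_rot: [3.141, 0.0, -2.94]
force: [-0.1, 0.6, 1.8]
finger_gap: 0.24
finger_force: 58.4
t 3.05 L 0.353 rel 0.00 pred 0.353 meas [np.float64(0.352), np.float64(0.352)] -> th 0.353 w 0.000 b -0.0005 sd [0.003 0.053 0.02 ] F [-0.1  0.6  1.8] gap 0.24
t 3.15 L 0.353 rel 0.00 pred 0.353 meas [np.float64(0.353), np.float64(0.351)] -> th 0.352 w 0.000 b -0.0040 sd [0.005 0.06  0.013] F [-1.9  1.1  4.4] gap 0.24
plan L [ 0.05 -0.26 -0.56 -0.84 -0.76] th [0.353 0.314 0.215 0.082 0.011 0.014 0.014] w [-0.02 -0.31 -0.43 -0.27 -0.03]
dy,dz rows [[-0.119, -0.024], [-0.12, 0.012], [-0.111, 0.048], [-0.085, 0.071], [0.022, -0.022]] x drift -0.0
```

It has a firm grip: the gap is 20.5 mm on a 22 mm peg at 58 N. I'll run the first two planned rows to check the circle by force while the disc is still on its stop.

```bash
python3 -m handwheel '[[[0,-0.119,-0.024],0,10],[[0,-0.12,0.012],0,10]]'
python3 - <<'E'
import json
m=json.load(open("state.json"));m["P"]=[[9e-6,0,0],[0,1e-6,0],[0,0,1e-3]];m["s"]=[.352,0,0];json.dump(m,open("state.json","w"))
E
python3 est.py 0.013 p 2
```

```text
t: 3.4
ee_pos: [0.4882, 0.0272, 0.2361]
ee_rot: [3.14, 0.003, -2.938]
force: [5.5, 10.5, 0.8]
finger_gap: 0.236
finger_force: 58.9
t 3.50 L -0.251 rel -0.60 pred 0.352 meas [np.float64(0.353), np.float64(0.352)] -> th 0.353 w 0.000 b 0.0006 sd [0.004 0.043 0.007] F [ 5.5 10.5  0.8] gap 0.236
plan L [-0.55 -0.83 -0.72 -0.5  -0.34] th [0.324 0.247 0.172 0.072 0.009 0.014 0.014] w [-0.25 -0.32 -0.29 -0.24 -0.03]
dy,dz rows [[-0.11, 0.049], [-0.084, 0.07], [0.031, -0.031], [0.072, -0.05], [0.056, -0.025]] x drift 0.003
```

```bash
python3 -m handwheel '[[[0,-0.11,0.049],0,10],[[0,-0.084,0.07],0,10]]'
python3 - <<'E'
import json
m=json.load(open("state.json"));m["P"]=[[9e-6,0,0],[0,1e-6,0],[0,0,1e-3]];m["s"]=[.352,0,0];m["np"]=3;json.dump(m,open("state.json","w"))
E
python3 est.py 0.013 p 2
```

```text
t: 3.75
ee_pos: [0.4975, -0.0206, 0.2055]
ee_rot: [3.139, 0.002, -2.939]
force: [4.7, 10.6, 2.3]
finger_gap: 0.241
finger_force: 60.8
t 3.90 L -0.833 rel -1.13 pred 0.326 meas [np.float64(0.336), np.float64(0.326), np.float64(0.309)] -> th 0.297 w -0.309 b 0.0088 sd [0.004 0.04  0.006] F [ 4.7 10.6  2.3] gap 0.241
plan L [-0.53 -0.4  -0.39 -0.39 -0.42] th [0.228 0.168 0.102 0.032 0.007 0.014 0.013] w [-0.24 -0.25 -0.26 -0.12 -0.  ]
dy,dz rows [[0.091, -0.077], [0.048, -0.024], [0.005, -0.002], [-0.003, 0.001], [-0.01, 0.004]] x drift 0.001
```

```bash
python3 -m handwheel '[[[0,0.091,-0.077],0,10],[[0,0.048,-0.024],0,10]]' >/dev/null; python3 est.py 0.013 p 2
```

```text
t 4.30 L -0.409 rel -0.54 pred 0.227 meas [np.float64(0.19), np.float64(0.171), np.float64(0.149)] -> th 0.127 w -0.455 b -0.0017 sd [0.003 0.034 0.005] F [ 4.4 -2.2  2.8] gap 0.236
plan L [-0.11  0.19  0.27  0.29  0.22] th [0.037 0.004 0.005 0.012 0.013 0.013 0.013] w [-0.24 -0.04  0.03  0.    0.  ]
dy,dz rows [[0.122, -0.017], [0.119, 0.005], [0.031, 0.007], [0.009, 0.003], [-0.029, -0.008]] x drift 0.001
```

```bash
python3 -m handwheel '[[[0,0.122,-0.017],0,10],[[0,0.119,0.005],0,10]]' >/dev/null; python3 est.py 0.013 p 2
```

```text
t 4.70 L 0.209 rel 0.21 pred 0.034 meas [np.float64(0.028), np.float64(0.016), np.float64(0.01)] -> th -0.002 w -0.167 b -0.0016 sd [0.003 0.034 0.004] F [23.  -5.9  1.4] gap 0.238
plan L [ 0.47  0.28  0.11  0.02 -0.01] th [-0.005  0.006  0.01   0.012  0.013  0.013  0.013] w [0.05 0.03 0.01 0.   0.  ]
dy,dz rows [[0.098, 0.033], [-0.07, -0.027], [-0.068, -0.014], [-0.035, -0.002], [-0.012, -0.0]] x drift 0.009
```

```bash
python3 -m handwheel '[[[0,0.098,0.033],0,10],[[0,-0.07,-0.027],0,10]]' >/dev/null; python3 est.py 0.013 p 2
```

```text
t 5.10 L 0.323 rel 0.31 pred -0.008 meas [np.float64(-0.006), np.float64(-0.003), np.float64(0.002)] -> th 0.009 w 0.149 b -0.0015 sd [0.003 0.034 0.004] F [ 2.5 17.3 25.5] gap 0.235
plan L [ 0.02 -0.23 -0.15 -0.06 -0.  ] th [0.029 0.022 0.017 0.014 0.013 0.013 0.013] w [-0.01 -0.03 -0.01 -0.   -0.  ]
dy,dz rows [[-0.119, -0.019], [-0.101, 0.011], [0.031, -0.006], [0.038, -0.004], [0.023, -0.001]] x drift 0.005
```

```bash
python3 - <<'E'
c=open("est.py").read()
c=c.replace("m.update(t=t","o2=get_obs();y=(R.T@(o2['ee_pos'][:2]-C))[1];x=(R.T@(o2['ee_pos'][:2]-C))[0];z=o2['ee_pos'][2];L1=Lof(y,z);print('settled L %.3f F %s'%(L1,np.round(o2['force'],1)))\nm.update(t=t")
c=c.replace("        for Lx in Ls:\n","        for j,Lx in enumerate(Ls):\n            if j and j%3==0:\n                for i in range(6): q=step(q,l0,0,.025)\n")
c=c.replace("[0,4e-3,3e-5]","[0,1.5e-3,3e-5]").replace("d*.4,","d*.5,")
open("est.py","w").write(c)
E
python3 -m handwheel '[[[0.002,-0.119,-0.019],0,10],[[0.003,-0.101,0.011],0,10]]' >/dev/null; python3 est.py 0.013 p 2
```

```text
t 5.50 L -0.263 rel -0.28 pred 0.031 meas [np.float64(0.029), np.float64(0.028), np.float64(0.022)] -> th 0.019 w -0.109 b -0.0028 sd [0.003 0.029 0.004] F [ 8.8 12.2 -0.2] gap 0.233
settled L -0.279 F [ 5.4 -3.3 11.9]
plan L [0.02 0.12 0.09 0.02 0.01] th [0.005 0.01  0.012 0.013 0.013 0.013 0.013] w [-0.01  0.01  0.    0.    0.  ]
dy,dz rows [[0.12, -0.011], [0.04, 0.003], [-0.014, -0.002], [-0.025, -0.001], [-0.007, -0.0]] x drift 0.001
```

```bash
python3 -m handwheel '[[[0,0.12,-0.011],0,10],[[0,0.04,0.003],0,10],[[0,-0.014,-0.002],0,10]]' >/dev/null; python3 est.py 0.013 p 3
```

```text
t 6.03 L 0.108 rel 0.12 pred 0.004 meas [np.float64(-0.014), np.float64(-0.012), np.float64(-0.013)] -> th -0.016 w -0.023 b -0.0047 sd [0.003 0.028 0.004] F [3.7 4.5 8.4] gap 0.238
settled L 0.105 F [3.  3.5 9.3]
plan L [0.22 0.15 0.08 0.02 0.01] th [-0.008  0.008  0.011  0.013  0.013  0.013  0.013] w [0.05 0.02 0.01 0.   0.  ]
dy,dz rows [[0.046, 0.007], [-0.028, -0.005], [-0.029, -0.003], [-0.025, -0.001], [-0.001, -0.0]] x drift -0.001
```

```bash
python3 -m handwheel '[[[0,0.046,0.007],0,10],[[0,-0.028,-0.005],0,10],[[0,-0.029,-0.003],0,10]]' >/dev/null; python3 est.py 0.013 p 3
```

```text
t 6.55 L 0.085 rel 0.07 pred -0.004 meas [np.float64(0.001), np.float64(0.007), np.float64(0.009)] -> th 0.012 w 0.077 b -0.0032 sd [0.003 0.029 0.004] F [ 2.2 14.4  8. ] gap 0.237
settled L 0.076 F [ 1.8  4.7 13.1]
plan L [-0.08 -0.07 -0.02  0.02  0.03] th [0.018 0.014 0.013 0.013 0.013 0.013 0.013] w [-0.   -0.01 -0.   -0.   -0.  ]
dy,dz rows [[-0.064, 0.001], [0.006, -0.0], [0.02, -0.001], [0.015, -0.0], [0.004, -0.0]] x drift -0.001
```

Well controlled, so I'll continue with 3–4 rows per turn.

```bash
python3 -m handwheel '[[[0,-0.064,0.001],0,10],[[0,0.006,0],0,10],[[0,0.02,-0.001],0,10],[[0,0.015,0],0,10]]' >/dev/null; python3 est.py 0.013 p 4
```

```text
t 7.20 L 0.005 rel -0.00 pred 0.019 meas [np.float64(0.011), np.float64(0.009), np.float64(0.008)] -> th 0.006 w -0.032 b -0.0045 sd [0.003 0.031 0.004] F [ 4.1 -9.5 10.8] gap 0.236
settled L 0.004 F [ 2.7 -8.  11.6]
plan L [0.11 0.09 0.06 0.03 0.03] th [0.006 0.011 0.012 0.013 0.013 0.013 0.013] w [0.01 0.01 0.   0.   0.  ]
dy,dz rows [[0.04, 0.001], [-0.006, -0.0], [-0.012, -0.001], [-0.012, -0.001], [-0.001, 0.0]] x drift -0.002
```

```bash
python3 -m handwheel '[[[0,0.04,0.001],0,10],[[0,-0.006,0],0,10],[[0,-0.012,-0.001],0,10],[[0,-0.012,-0.001],0,10]]' >/dev/null; python3 est.py 0.013 p 4
```

```text
t 7.85 L 0.046 rel 0.03 pred 0.008 meas [np.float64(0.011), np.float64(0.016), np.float64(0.014)] -> th 0.016 w 0.026 b -0.0036 sd [0.003 0.031 0.004] F [5.4 7.6 5.1] gap 0.235
settled L 0.047 F [4.9 6.1 6.4]
plan L [-0.02 -0.01  0.01  0.03  0.03] th [0.017 0.014 0.013 0.013 0.013 0.013 0.013] w [-0.01 -0.01 -0.   -0.   -0.  ]
dy,dz rows [[-0.028, -0.002], [0.004, 0.0], [0.008, 0.0], [0.008, 0.0], [0.001, 0.0]] x drift -0.001
```

```bash
python3 -m handwheel '[[[0,-0.028,-0.002],0,10],[[0,0.004,0],0,10],[[0,0.008,0],0,10],[[0,0.008,0],0,10]]' >/dev/null; python3 est.py 0.013 p 4; python3 -c "
from geo import *
S=grab_frame('top')['pixels'];cv2.imwrite('pics/t3.png',cv2.resize(S[145:215,260:350],None,fx=7,fy=7,interpolation=2))"
```

```text
t 8.50 L 0.013 rel -0.01 pred 0.016 meas [np.float64(0.025), np.float64(0.024), np.float64(0.025)] -> th 0.026 w 0.016 b -0.0033 sd [0.003 0.031 0.004] F [ 4.7 -6.2 10.3] gap 0.239
settled L 0.013 F [ 4.3 -5.2 11. ]
plan L [-0.06 -0.03  0.    0.03  0.03] th [0.023 0.015 0.014 0.013 0.013 0.013 0.013] w [-0.02 -0.01 -0.   -0.   -0.  ]
dy,dz rows [[-0.03, 0.003], [0.011, -0.001], [0.014, 0.0], [0.012, 0.0], [0.001, 0.0]] x drift -0.001
```

View pics/t3.png

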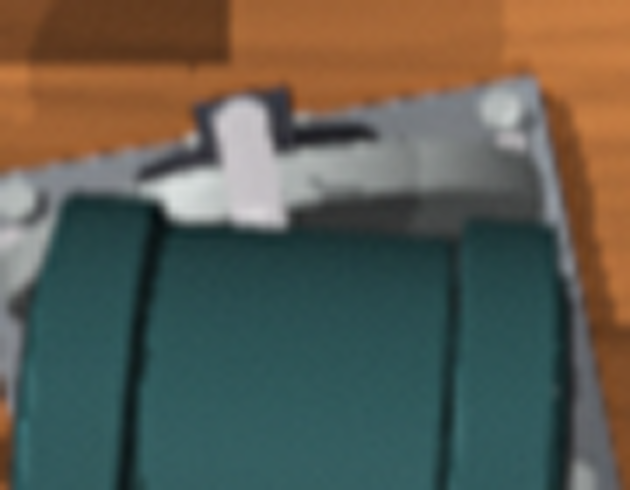

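The dark block (columns 195–292, centre about 243) lies right under the index finger, whose centre is also at about 243. So the target of 0.013 is right, and I'll keep holding.

```bash
python3 -m handwheel '[[[0,-0.03,0.003],0,10],[[0,0.011,-0.001],0,10],[[0,0.014,0],0,10],[[0,0.012,0],0,10]]' >/dev/null; python3 est.py 0.013 p 4
```

```text
t 9.20 L 0.027 rel 0.02 pred 0.018 meas [np.float64(0.011), np.float64(0.009), np.float64(0.01)] -> th 0.007 w -0.022 b -0.0034 sd [0.003 0.031 0.004] F [ 3.5 -9.9 15.4] gap 0.235
settled L 0.026 F [ 2.9 -7.1 15.7]
plan L [0.09 0.07 0.04 0.02 0.02] th [0.007 0.012 0.013 0.013 0.013 0.013 0.013] w [0.01 0.01 0.   0.   0.  ]
dy,dz rows [[0.024, 0.003], [-0.008, -0.0], [-0.01, -0.001], [-0.009, -0.0], [-0.001, -0.0]] x drift -0.001
```

```bash
python3 -m handwheel '[[[0,0.024,0.003],0,10],[[0,-0.008,0],0,10],[[0,-0.01,-0.001],0,10],[[0,-0.009,0],0,10]]' >/dev/null; python3 est.py 0.013 p 4
```

```text
t 9.85 L 0.032 rel 0.01 pred 0.009 meas [np.float64(0.019), np.float64(0.022), np.float64(0.022)] -> th 0.025 w 0.039 b -0.0024 sd [0.003 0.031 0.004] F [ 2.5  5.2 16.5] gap 0.236
settled L 0.033 F [ 1.8  2.7 15.8]
plan L [-0.09 -0.07 -0.02  0.02  0.02] th [0.024 0.016 0.014 0.013 0.013 0.013 0.013] w [-0.02 -0.01 -0.   -0.   -0.  ]
dy,dz rows [[-0.051, 0.001], [0.011, -0.001], [0.018, -0.001], [0.017, 0.0], [0.002, 0.0]] x drift -0.001
```

```bash
python3 -m handwheel '[[[0,-0.051,0.001],0,10],[[0,0.011,-0.001],0,10],[[0,0.018,-0.001],0,10],[[0,0.017,0],0,10]]' >/dev/null; python3 est.py 0.013 p 4
```

```text
t 10.50 L 0.005 rel 0.00 pred 0.021 meas [np.float64(0.01), np.float64(0.009), np.float64(0.006)] -> th 0.004 w -0.046 b -0.0040 sd [0.003 0.031 0.004] F [-0.  -5.8 22.8] gap 0.236
settled L 0.010 F [ 1.5 -4.9 16.1]
plan L [0.14 0.11 0.06 0.02 0.02] th [0.003 0.011 0.012 0.013 0.013 0.013 0.013] w [0.02 0.01 0.   0.   0.  ]
dy,dz rows [[0.05, 0.004], [-0.011, -0.001], [-0.018, -0.002], [-0.016, -0.001], [-0.002, 0.0]] x drift -0.002
```

Now one more hold step for margin. After it I'll plan the lowering to the stop at up to 0.15 rad/s.

```bash
python3 -m handwheel '[[[0,0.05,0.004],0,10],[[0,-0.011,-0.001],0,10],[[0,-0.018,-0.002],0,10],[[0,-0.016,-0.001],0,10]]' >/dev/null; python3 est.py 0.34 p 4 0.15
```

```text
t 11.15 L 0.042 rel 0.03 pred 0.006 meas [np.float64(0.009), np.float64(0.01), np.float64(0.011)] -> th 0.012 w 0.020 b -0.0033 sd [0.003 0.031 0.004] F [ 2.7  6.7 12.1] gap 0.239
settled L 0.038 F [4.5 6.1 6.8]
plan L [ 0.23  0.16  0.03 -0.01 -0.07] th [0.037 0.089 0.119 0.176 0.261 0.336 0.353] w [0.14 0.13 0.11 0.11 0.11]
dy,dz rows [[0.077, 0.008], [-0.027, -0.006], [-0.053, -0.005], [-0.017, 0.0], [-0.025, 0.001]] x drift -0.002
```

```bash
python3 -m handwheel '[[[0,0.077,0.008],0,10],[[0,-0.027,-0.006],0,10],[[0,-0.053,-0.005],0,10]]' >/dev/null; python3 est.py 0.34 p 3 0.15
```

```text
t 11.68 L 0.039 rel -0.03 pred 0.052 meas [np.float64(0.049), np.float64(0.057), np.float64(0.06)] -> th 0.068 w 0.126 b -0.0040 sd [0.003 0.029 0.004] F [-1.  13.4 16.4] gap 0.229
settled L 0.025 F [-3.2  3.9 24.7]
plan L [ 0.02 -0.02 -0.09 -0.07 -0.11] th [0.101 0.146 0.174 0.231 0.322 0.355 0.357] w [0.13 0.12 0.11 0.11 0.12]
dy,dz rows [[-0.002, 0.005], [-0.018, 0.0], [-0.025, 0.001], [0.005, 0.0], [-0.014, 0.001]] x drift -0.002
```

```bash
python3 -m handwheel '[[[0,-0.002,0.005],0,10],[[0,-0.018,0],0,10],[[0,-0.025,0.001],0,10]]' >/dev/null; python3 est.py 0.34 p 3 0.15
```

```text
t 12.20 L -0.085 rel -0.22 pred 0.116 meas [np.float64(0.115), np.float64(0.118), np.float64(0.127)] -> th 0.131 w 0.111 b -0.0037 sd [0.003 0.029 0.004] F [-0.2  2.  14.9] gap 0.24
settled L -0.090 F [-1.8  0.6 20.6]
plan L [-0.05 -0.09 -0.16 -0.15 -0.19] th [0.163 0.209 0.238 0.297 0.353 0.355 0.356] w [0.13 0.12 0.11 0.11 0.  ]
dy,dz rows [[0.016, -0.001], [-0.015, 0.001], [-0.027, 0.003], [0.002, -0.0], [-0.014, 0.002]] x drift -0.002
```

```bash
python3 -m handwheel '[[[0,0.016,-0.001],0,10],[[0,-0.015,0.001],0,10],[[0,-0.027,0.003],0,10]]' >/dev/null; python3 est.py 0.34 p 3 0.15
```

```text
t 12.72 L -0.149 rel -0.35 pred 0.178 meas [np.float64(0.185), np.float64(0.19), np.float64(0.192)] -> th 0.201 w 0.120 b -0.0042 sd [0.003 0.028 0.004] F [2.1 5.  6.8] gap 0.237
settled L -0.155 F [ 1.3  2.6 13.3]
plan L [-0.13 -0.17 -0.23 -0.22 -0.26] th [0.233 0.279 0.307 0.352 0.354 0.356 0.357] w [0.13 0.12 0.11 0.   0.  ]
dy,dz rows [[0.008, -0.004], [-0.015, 0.002], [-0.024, 0.005], [0.004, -0.001], [-0.015, 0.004]] x drift -0.002
```

```bash
python3 -m handwheel '[[[0,0.008,-0.004],0,10],[[0,-0.015,0.002],0,10],[[0,-0.024,0.005],0,10]]' >/dev/null; python3 est.py 0.34 p 3 0.12
```

```text
t 13.25 L -0.225 rel -0.51 pred 0.249 meas [np.float64(0.261), np.float64(0.272), np.float64(0.282)] -> th 0.290 w 0.190 b -0.0004 sd [0.003 0.028 0.004] F [ 0.2 10.6  9.6] gap 0.242
settled L -0.226 F [ 1.7  7.8 12. ]
plan L [-0.42 -0.41 -0.4  -0.35 -0.34] th [0.323 0.352 0.353 0.355 0.358 0.358 0.358] w [0.1 0.  0.  0.  0. ]
dy,dz rows [[-0.074, 0.024], [0.004, -0.002], [0.005, -0.002], [0.019, -0.007], [0.0, -0.001]] x drift -0.002
```

```bash
python3 -m handwheel '[[[0,-0.074,0.024],0,10],[[0,0.004,-0.002],0,10],[[0,0.005,-0.002],0,10]]' >/dev/null; python3 est.py 0.345 p 3 0.1
```

```text
t 13.78 L -0.412 rel -0.75 pred 0.336 meas [np.float64(0.331), np.float64(0.334), np.float64(0.336)] -> th 0.339 w 0.048 b -0.0020 sd [0.003 0.028 0.004] F [ 6.3 -4.4 -0.4] gap 0.234
settled L -0.412 F [ 5.6 -2.3  1.1]
plan L [-0.42 -0.36 -0.38 -0.37 -0.37] th [0.348 0.352 0.352 0.352 0.352 0.352 0.352] w [0.04 0.   0.   0.   0.  ]
dy,dz rows [[-0.002, 0.001], [0.02, -0.009], [-0.005, 0.002], [0.001, 0.0], [-0.0, 0.0]] x drift -0.003
```

```bash
python3 -m handwheel '[[[0,0,0],0,10],[[0,0.016,-0.007],0,10],[[0,0,0],0,10],[[0,0,0],0,10]]' >/dev/null; python3 est.py 0.345 p 4 0.1
```

```text
t 14.43 L -0.368 rel -0.72 pred 0.352 meas [np.float64(0.354), np.float64(0.354), np.float64(0.354)] -> th 0.354 w 0.000 b -0.0018 sd [0.003 0.031 0.004] F [ 3.5 -5.2  5.2] gap 0.238
settled L -0.368 F [ 3.  -4.7  4.9]
plan L [-0.41 -0.39 -0.38 -0.36 -0.36] th [0.351 0.347 0.345 0.345 0.345 0.345 0.345] w [-0.02 -0.01 -0.   -0.   -0.  ]
dy,dz rows [[-0.014, 0.007], [0.005, -0.002], [0.005, -0.002], [0.006, -0.002], [0.0, -0.0]] x drift -0.004
```

The disc is resting on the +0.35 stop. I'll bring the lever back in line with it along the circle.

```bash
python3 -m handwheel '[[[0,0.055,-0.017],0,10],[[0,0.057,-0.009],0,10],[[0,0.058,-0.001],0,10],[[0,0.057,0.008],0,10],[[0,0.055,0.016],0,10]]' ; python3 est.py -
```

```text
t: 15.05
ee_pos: [0.4749, 0.0854, 0.2333]
ee_rot: [-3.138, 0.002, -2.94]
force: [4.3, -5.9, 15.0]
finger_gap: 0.234
finger_force: 65.4
t 15.20 L 0.352 rel -0.00 pred 0.358 meas [np.float64(0.354), np.float64(0.352), np.float64(0.352)] -> th 0.353 w 0.000 b -0.0031 sd [0.003 0.033 0.004] F [ 4.3 -5.9 15. ] gap 0.234
settled L 0.362 F [ 1.7  5.3 12.1]
```

Lever and disc are in line. I'll open the gripper, then retreat straight up.

```bash
python3 -m handwheel '[[[0,0,0],0,40],[[0,0,0],0,85],[[0,0,0],0,85],[[0,0,0],0,85],[[0,0,0],0,85]]' ; python3 -m handwheel '[[[0,0,-0.08],0,85],[[0,0,-0.16],0,85],[[0,0,-0.2],0,85],[[0,0,-0.1],0,85],[[0,0,0],0,85]]'; python3 -m handwheel '[[[0.15,0,0],0,85],[[0.15,0,0],0,85],[[0,0,0],0,85],[[0,0,0],0,85],[[0,0,0],0,85]]'; python3 -c "
from geo import *
for i in range(3): S=grab_frame('scene');print(lean(S)[:2])
T=grab_frame('top');cv2.imwrite('pics/end.png',np.hstack([cv2.resize(S['pixels'][150:290,270:410],(400,400)),cv2.resize(T['pixels'][145:250,245:350],(400,400))]))"
```

```text
t: 15.82
ee_pos: [0.4741, 0.0852, 0.2322]
ee_rot: [-3.142, -0.0, -2.94]
force: [-0.2, -0.1, -0.5]
finger_gap: 0.998
finger_force: 0.0
t: 16.45
ee_pos: [0.4748, 0.0853, 0.3686]
ee_rot: [-3.141, 0.003, -2.94]
force: [-0.3, -0.4, 0.2]
finger_gap: 0.996
finger_force: 0.0
t: 17.08
ee_pos: [0.4013, 0.0703, 0.3667]
ee_rot: [3.141, -0.001, -2.94]
force: [1.0, 0.1, 1.0]
finger_gap: 0.998
finger_force: 0.0
(np.float64(0.354252491824895), np.float64(0.20003510030306218))
(np.float64(0.3542605035269222), np.float64(0.20010440852771508))
(np.float64(0.35487135600344694), np.float64(0.20007515008191953))
```

View pics/end.png

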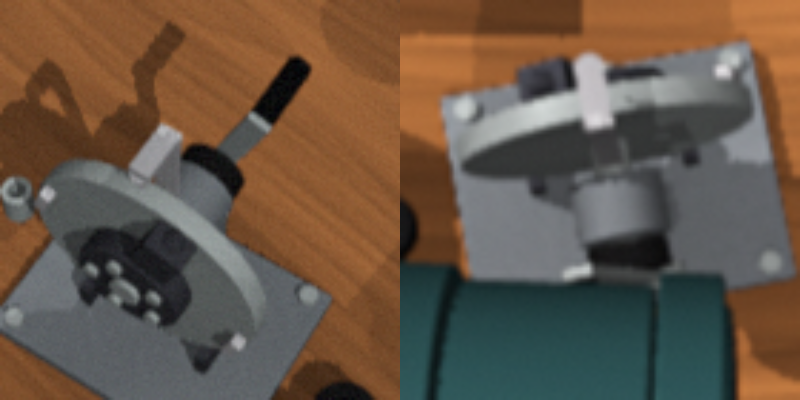

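The disc rests on its starting stop (lean 0.354, steady). The free lever is back in its first position in line with the block, and the arm is clear of everything, so I'm handing in.

```bash
python3 -c "
from station import *
print(job_done())"
```

```text
the job is handed in; nothing more can be done
None
```

I held the nose under the index finger for about 6 s, lowered the disc to its +0.35 stop at an estimated 0.05 to 0.2 rad/s, let go of the lever, and handed the job in at about 17 s; no verdict came back.

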